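# Turn the guarded cutter carousel with its square key and hold the wide cutter at the gap

## Task

Take the T-handled key out of its wooden block, seat its square end fully in the square recess of the black knob on top of the clear-guarded router-cutter carousel, and with the key turn the drum clockwise (seen from above) against its closing spring until the wide surfacing cutter stands in the middle of the gap in the guard. Keep hold of the key and finish like that, key still seated and the drum still, so that I can take the cutter out: the spring would swing the drum shut if you let go. Turn the drum only by the key, and leave the tape measure, the masking tape and the screwdriver where they are.

Things in the scene. Friction and masses are not known exactly. Their poses are not given: they have to be found in the camera images.
- key_bar (a point): Centre of the round crossbar (13 mm thick, 110 mm long, along this x) of the loose steel T-key, 250 g: the place to grip. Boss 21 mm wide round its middle, 11 mm below to 14.5 mm above bar centre. z points up the shank (15 mm round), which ends 100 mm below in a bevelled square 14 x 14 mm, 40 mm long, sides along this x and y. Starts upright, 36 mm deep in the block's square hole.
- key_tip (a point): Centre of the key's square tip, its lowest point, 100 mm below the crossbar's centre; axes as key_bar. In the block it has 1 mm clearance a side.
- key_block: Fixed wooden block 85 x 85 x 45 mm high in which the key stands in the middle; origin at the centre of its underside, sides along x and y.
- guard: Fixed guard of the cutter carousel: round plywood base, 200 mm across, with clear plastic wall (184 mm across) and clear lid, its top 95 mm above the bench (screw heads 98 mm). Origin on the bench, on the drum's axis. The 66 mm wide gap in the wall is on its -x side, roughly towards the robot.
- gap_station (a point): The point inside the guard, in the middle of the gap's width, where the wide cutter must stand: 56 mm from the axis towards -x of the guard, 68 mm above the bench. Axes those of the guard.
- recess_mouth (a point): Middle of the mouth of the square recess in the black ribbed knob (49 mm wide, foot 60 mm) on the drum's vertical axis, 130 mm above the bench; the knob turns with the drum. Recess 16.5 x 16.5 mm, 26 mm deep, bevelled mouth (3 mm), sides along this x and y: the key fits at every quarter turn, turning play 0.2 rad either way. Its -x points at the wide cutter.
- wide_cutter (a point): Centre of the wide surfacing cutter, a disc 40 mm across, 14 mm high on a thin shank, under the lid on the drum, 56 mm from the axis, 68 mm above the bench; axes of the drum. The five other cutters are slender, 20 mm at most. Starts 0.55 to 1.25 rad to the right of the gap as the robot sees it (counter-clockwise from the gap, seen from above).
- drum (a joint): Angle through which the drum is turned from its shut position, in rad; grows clockwise seen from above, 0 to 1.7. A closing spring pulls it back to 0 with 0.036 N m at 0 and 0.12 N m more per rad; friction 0.02 N m.
- tape_measure: Tape measure standing on the bench (34 x 79 x 66 mm), origin at the centre of its underside; bystander.
- masking_tape: Roll of masking tape lying flat (100 mm diameter, 25 mm high), origin at the centre of its underside; bystander.
- screwdriver: Screwdriver lying on the bench (197 x 28 x 31 mm, along its x), origin at the centre of its underside; bystander.
There are look-alikes about, which are no part of the job. What is shaped like the part that bears key_bar but green, red or turquoise is not meant.

How it is judged:
By the outcome, as a careful person would: the job done as asked, in the order asked, and still so for the second after the job is handed in, while the arm keeps its last pose, push and grip.
It also fails if it takes over 54 s, if anything falls off the work surface, if the arm or the gripper's body presses on something with over 40 N, if the wrist force passes 120 N, or if a joint passes its speed limit or range.

## Robot

A 6-joint arm with a two-finger parallel gripper is mounted at the origin on the work surface; the furniture and walls round the work are solid. World frame = base frame: x ahead of the robot, y to its left, z up, the work surface at z = 0. Lengths are in mm, angles in degrees, forces in N, time in s.
With the tool pointing down it reaches from about 300 to 850 mm from the base axis. Payload 4.2 kg.
Tool frame: the origin (TCP) lies at the very end of the fingers, on their centre line; the grasp point (between the pads) lies 19 mm behind it (env.grasp_offset is the distance from the TCP to the grasp point, in mm); z points along the fingers, y is the line along which they close (so a half turn about z gives the same grasp; the last joint's range is limited). The gripper opens to 91 mm and grips with 3 to 60 N. Pads are 32 mm wide; open, the fingers measure 118 mm over their backs; the gripper's body (76 mm by 178 mm) begins 60 mm behind the grasp point.
Start: joints at [63.197, 18.312, 89.639, -0, 72.044, -1.146], TCP at [248.971, 518.323, 189.776] pointing down, gripper open.
Joint ranges: [-177.97, 177.97], [-48.28, 115.42], [12.27, 149.76], [-77.06, 257.06], [2.81, 150.46], [-146.56, 146.56]. Speed limits (degrees/s): [147.25, 147.25, 180, 180, 180, 180].

## Interface

Orientations are given as [roll, pitch, yaw] about the fixed x, y, z axes, in that order (R = Rz(yaw) Ry(pitch) Rx(roll)).
In Python, from workcell import env, eyes gives the robot as it stands.
- The arm moves only by the tool send_rows, never from a script. Its arguments are lists of equal length, an entry for each row: "grip": the opening, from -1 (shut) to 1 (fully open), so that 0 is half open; "xyz": the shift along the world's x, y, z in m, a list of three; "yaw": the turn about the world's z in degrees. A call has 1 to 8 rows; each row is the pose to reach, as a shift and turn from the pose commanded when the call began; what a row does not reach only later rows make up. A row lasts 1/12 s, in which the tool goes at most 41.7 mm and 7.16 degrees, less where a joint would pass 70% of its speed; a pose out of reach is approached as far as the arm can. A call with a gripper value outside its range is refused whole. The fingers move at their own pace and stop on an object; "grip_force" is the grip in N (left out, the last holds). Time passes only in rows, so rows that repeat a pose let the fingers close. It gives the time, the measured TCP pose, the force, the opening and the grip force at its end, in the units of the state.
- env.state(): the state, without advancing time (a new reading comes with each control period).
- eyes.grab_frame(name): name is "scene" or "top"; returns a dict with "frame" (420x560x3 uint8, red, green, blue), "fx", "fy", "cx", "cy" (pixels), "pose" (4x4, takes a point from camera to world coordinates). Camera axes: x right, y down, z forward; pixel columns grow to the right and rows downward; lengths in mm; the calibration is good to about 2 mm. A picture is of the moment at which its call begins. There is no depth.
- env.job_done(): hands the job in; it is judged then, once.
The state is a dict: "time_s": time; "qpos": joint angles; "qvel": joint speeds; "effort": joint torques, N m; "ee_pos": TCP position; "ee_rot": TCP orientation; "force": force on the tool from outside, world axes, zero at the start; "torque": the same for the moment, N m; "gripper_width": finger opening in mm; "gripper_force": force on a finger pad.
Only numpy, scipy, OpenCV 4.12 (cv2) and the standard library are available. Lean on these libraries where they do the work, as an engineer would, in place of code of your own. Each camera call takes 0.05 s, during which the arm holds its last target. There are 200 camera calls.

## Working session

There is one attempt and no reset: what is moved stays moved. The work goes in short steps, Python scripts to look and compute and a tool call to move; the robot and the scene stay as the last step left them, time stands still between calls to the robot, and variables do not carry over. Pictures are saved under pics/ and viewed, at most 12 in all, crops included, and the job is handed in when it is done.

Besides the shell and the picture viewer there is one more tool, called in YAML: its name, and indented under it one key for each argument. send_rows: Moves the arm, as the interface text tells. Its arguments: {"type":"object","properties":{"grip":{"type":"array"},"xyz":{"type":"array"},"yaw":{"type":"array"},"grip_force":{"type":"number"}},"required":["grip","xyz","yaw"]}

```bash
mkdir -p pics
cat > h.py <<'E'
import numpy as np,cv2
from workcell import env,eyes
def grab(n):
    return eyes.grab_frame(n)
def save(f,name,crop=None,s=1):
    im=f["frame"][:,:,::-1]
    if crop: a,b,c,d=crop; im=im[b:d,a:c]
    cv2.imwrite("pics/"+name,cv2.resize(im,None,fx=s,fy=s,interpolation=cv2.INTER_CUBIC))
def ray(f,u,v):
    P=np.array(f["pose"]);d=P[:3,:3]@np.array([(u-f["cx"])/f["fx"],(v-f["cy"])/f["fy"],1]);return P[:3,3],d
def onz(f,u,v,z):
    o,d=ray(f,u,v);return o+d*(z-o[2])/d[2]
def proj(f,p):
    P=np.array(f["pose"]);c=P[:3,:3].T@(np.array(p)-P[:3,3]);return c[0]/c[2]*f["fx"]+f["cx"],c[1]/c[2]*f["fy"]+f["cy"]
E
python3 - <<'E'
from h import *
import pickle
for n in("scene","top"):
    f=grab(n);pickle.dump(f,open(n+".pkl","wb"));save(f,n+"0.png",s=1.4);print(n,f["fx"],f["cx"],f["cy"],np.round(f["pose"],3).tolist())
print(env.state())
E
```

```text
scene 526.5572164487533 281.0983851202253 211.50427605701694 [[0.568, -0.348, 0.746, -395.731], [-0.823, -0.257, 0.507, -552.954], [0.015, -0.902, -0.432, 649.892], [0.0, 0.0, 0.0, 1.0]]
top 513.4689570011171 274.43737162203405 213.04084528968028 [[-0.022, -0.975, 0.219, 253.719], [-1.0, 0.021, -0.006, 36.527], [0.001, -0.219, -0.976, 1395.307], [0.0, 0.0, 0.0, 1.0]]
{'time_s': 0.1, 'qpos': array([ 6.31982628e+01,  1.83492209e+01,  8.96999667e+01, -2.00981686e-03,
        7.20422080e+01, -1.14625862e+00]), 'qvel': array([-0.07254442, -0.06143839, -0.22888515,  0.00099585,  0.00768606,
        0.01957977]), 'effort': array([ 1.03212857e-03, -4.13334632e+01, -2.32508236e+01,  7.30281277e-02,
        4.22237534e-02, -5.95751408e-05]), 'ee_pos': array([248.74633401, 517.87460081, 188.98817916]), 'ee_rot': array([-1.79908584e+02,  8.21956317e-05,  1.54345143e+02]), 'force': array([ 9.40024932e-04, -9.42897649e-01, -5.58747112e-01]), 'torque': array([0.01034292, 0.00843777, 0.04278933]), 'gripper_force': 0.0, 'gripper_width': 90.87651409559935}
```

View pics/scene0.png

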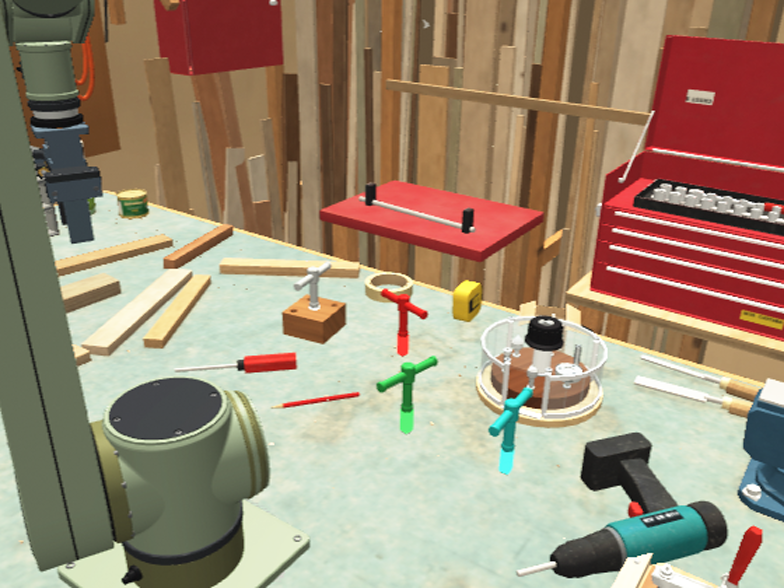

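View pics/top0.png

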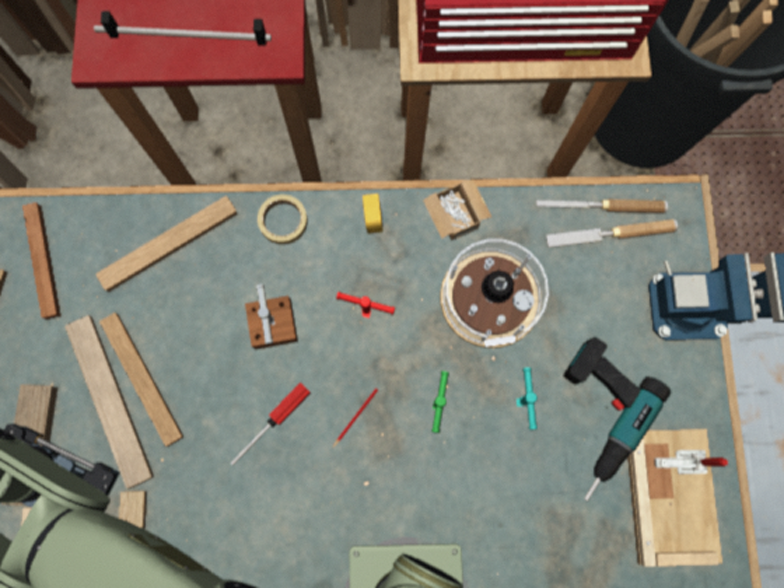

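Scene: the steel key stands in its block at about (314,290) and the carousel knob is at (545,330). Top: the key bar runs from (261,287) to (267,340), the knob is at (498,286) and the wide cutter at (523,300). All of these are in 1.4x pixels. Next I'll look at enlarged crops.

Run:
```python
from h import *
import pickle
t=pickle.load(open("top.pkl","rb"));s=pickle.load(open("scene.pkl","rb"))
def c(f,x,y,w,h,k): return cv2.resize(f["frame"][y:y+h,x:x+w,::-1],None,fx=k,fy=k,interpolation=cv2.INTER_CUBIC)
a=np.hstack([c(t,160,190,66,50,6),c(t,312,165,66,50,6)[:, :]])
a=np.hstack([c(t,165,195,50,58,5),c(t,310,165,90,90,58*5/90)[:290]]) if 0 else None
A=c(t,166,196,56,56,5);B=c(t,310,165,84,84,280/84);C=c(s,195,185,56,56,5);D=c(s,335,215,105,90,280/90)
m=lambda I:cv2.copyMakeBorder(I[:280],0,280-min(280,I.shape[0]),0,0,0)
cv2.imwrite("pics/m.png",np.vstack([np.hstack([m(A),m(B),np.zeros((280,C.shape[1]+D.shape[1]-560,3),np.uint8)]),np.hstack([m(C),m(D)])]))
```

```text
(no output)
```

View pics/m.png

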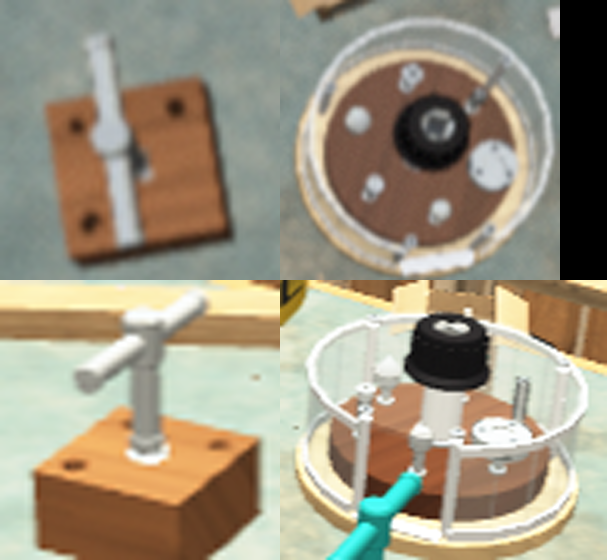

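Montage, with the top view in the upper row. The key boss is at about (112,138) with bar ends at (97,37) and (130,242). The recess is at (437,124), the wide cutter at (493,165), and the gap posts at about (405,245) and (485,237). In the scene view the gap posts are at (360,450) and (450,490).

Run:
```python
from h import *
import pickle
t=pickle.load(open("top.pkl","rb"));s=pickle.load(open("scene.pkl","rb"))
def tri(a,b):
    o1,d1=ray(t,*a);o2,d2=ray(s,*b);d1=d1/np.linalg.norm(d1);d2=d2/np.linalg.norm(d2)
    k=np.linalg.lstsq(np.c_[d1,-d2],o2-o1,rcond=None)[0];p,q=o1+k[0]*d1,o2+k[1]*d2
    return np.round((p+q)/2,1),round(float(np.linalg.norm(p-q)),1)
A=lambda x,y:(166+x/5-.4,196+y/5-.4);B=lambda x,y:(310+(x-280)/3.333-.35,165+y/3.333-.35)
C=lambda x,y:(195+x/5-.4,185+(y-280)/5-.4);D=lambda x,y:(335+(x-280)/3.111-.34,215+(y-280)/3.111-.34)
R=lambda v:np.round(v,1)
print("boss top",R(onz(t,*A(112,137),123.5)),R(onz(s,*C(142,318),123.5)),tri(A(112,137),C(142,318)))
e=[onz(t,*A(97,40),109),onz(t,*A(130,242),109)];print("ends",R(e[0]),R(e[1]),R((e[0]+e[1])/2),np.linalg.norm(e[0]-e[1]),np.degrees(np.arctan2(*(e[0]-e[1])[1::-1])))
e=[onz(s,*C(203,300),109),onz(s,*C(88,377),109)];print("ends scene",R(e[0]),R(e[1]),R((e[0]+e[1])/2),np.linalg.norm(e[0]-e[1]),np.degrees(np.arctan2(*(e[0]-e[1])[1::-1])))
q=[onz(t,*A(*c),45) for c in((47,102),(197,78),(230,240),(75,262))];print("block",[R(p) for p in q],R(sum(q)/4))
print("recess",R(onz(t,*B(437,124),130)),R(onz(s,*D(453,326),130)),tri(B(437,124),D(453,326)))
# base circle/rim ellipse -> circle at z
print("cutter",R(onz(t,*B(493,165),75)),R(onz(s,*D(502,431),75)))
print("posts top", R(onz(t,*B(405,245),95)),R(onz(t,*B(485,237),95)))
print("posts scene top/bot",[R(onz(s,*D(*c),z)) for c,z in(((360,423),95),((360,515),10),((454,445),95),((447,540),10))])
f=t["frame"].astype(int);hsv=cv2.cvtColor(t["frame"],cv2.COLOR_RGB2HSV)
m=(hsv[...,2]<60).astype(np.uint8);m[:165]=0;m[250:]=0;m[:,:400]=0;m[:,480:]=0
c=max(cv2.findContours(m,0,2)[0],key=cv2.contourArea);print("knob px",cv2.minEnclosingCircle(c),R(onz(t,*cv2.minEnclosingCircle(c)[0],122)))
# steel bar mask top
sub=f[196:252,166:222];sat=hsv[196:252,166:222,1];v=hsv[196:252,166:222,2]
m=((sat<25)&(v>110)).astype(np.uint8);c=max(cv2.findContours(m,0,2)[0],key=cv2.contourArea);r=cv2.minAreaRect(c);print("bar rect",r)
bx=cv2.boxPoints(r)+[166,196];print(R((onz(t,*(np.array(r[0])+[166,196]),109))))
```

```text
boss top [518.2 247.7 123.5] [518.4 244.2 123.5] (array([519.3, 246.8, 122.4]), 2.8)
ends [572.4 258.6 109. ] [466.7 240.2 109. ] [519.5 249.4 109. ] 107.32023760555546 9.881919749307695
ends scene [580.4 255.9 109. ] [472.9 240.5 109. ] [526.6 248.2 109. ] 108.66688707106636 8.161889903988971
block [array([554.5, 296. ,  45. ]), array([566. , 215.4,  45. ]), array([477.2, 197.2,  45. ]), array([467.2, 279.3,  45. ])] [516.2 247.   45. ]
recess [ 562.3 -180.8  130. ] [ 567.7 -182.7  130. ] (array([ 563.1, -182.4,  131.4]), 4.1)
cutter [ 541.4 -232.6   75. ] [ 545.6 -234.6   75. ]
posts top [ 475.5 -156.7   95. ] [ 480.4 -218.7   95. ]
posts scene top/bot [array([ 466.9, -165.5,   95. ]), array([ 487.7, -162.6,   10. ]), array([ 478. , -227.3,   95. ]), array([ 495.5, -224.1,   10. ])]
knob px ((476.5, 213.0), 14.221562385559082) [ 528.5 -485.   122. ]
bar rect ((27.5, 27.5), (55.0, 55.0), 90.0)
[519.6 236.  109. ]
```

The key is at about (518.5, 247.5) with its bar at yaw 9.5°. The drum axis is at about (564,-182), the gap direction is about 185° and the cutter about 247°. That means a clockwise turn of roughly 62°. I'll take the grasp with tool yaw 189.5, which keeps the wrist in range throughout.

send_rows:
  grip: [1,1,1,1,1,1,1,1]
  xyz:
    - [0.03,-0.03,0.02]
    - [0.06,-0.06,0.02]
    - [0.09,-0.09,0.02]
    - [0.12,-0.12,0.02]
    - [0.15,-0.15,0.02]
    - [0.18,-0.18,0.02]
    - [0.21,-0.21,0.02]
    - [0.235,-0.236,0.02]
  yaw: [5,10,15,20,25,30,35,35]

```text
time_s: 0.77
ee_pos: [482.3, 283.2, 209.5]
ee_rot: [-180.0, -0.0, -170.5]
force: [0.0, 0.7, -1.1]
gripper_width: 91.0
gripper_force: 0.0
```

send_rows:
  grip: [1,1,1,1,1,1]
  xyz:
    - [0.02,-0.02,0]
    - [0.0345,-0.035,0]
    - [0.0345,-0.035,0]
    - [0.0345,-0.035,-0.03]
    - [0.0345,-0.035,-0.055]
    - [0.0345,-0.035,-0.055]
  yaw: [0,0,0,0,0,0]

```text
time_s: 1.27
ee_pos: [511.9, 248.9, 149.7]
ee_rot: [-179.9, -0.6, -170.7]
force: [-1.0, -0.9, -1.1]
gripper_width: 91.4
gripper_force: 0.0
```

Run:
```python
from h import *
f=grab("scene");save(f,"s1.png",(170,120,290,250),4.5);g=grab("top")
st=env.state();p=st["ee_pos"];print(p,proj(f,p),proj(f,[518.5,247.5,109]))
import cv2
A=cv2.imread("pics/s1.png");save(g,"t.png",(150,180,240,270),6);B=cv2.imread("pics/t.png")
B=cv2.copyMakeBorder(B,0,A.shape[0]-B.shape[0],0,0,0);cv2.imwrite("pics/s1.png",cv2.resize(np.hstack([A,B]),None,fx=.72,fy=.72))
```

```text
[514.94431734 250.39422178 154.36724713] (np.float64(219.76156209637182), np.float64(180.58043806829713)) (np.float64(222.20127232174195), np.float64(197.17160061003358))
```

View pics/s1.png

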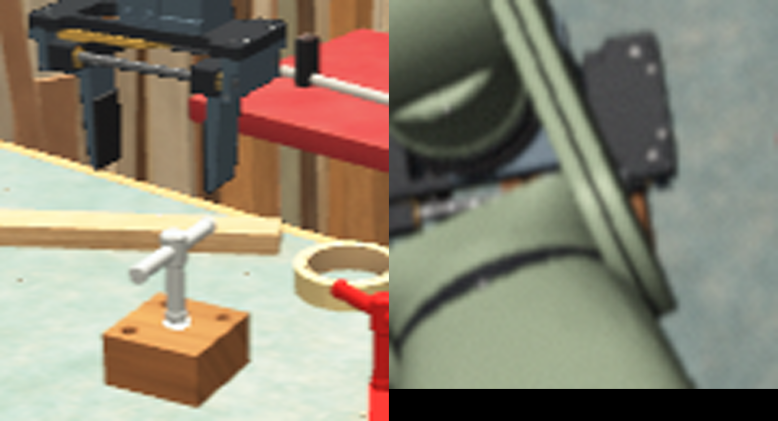

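Left (scene): the open fingers straddle the key, with tips at (102,165) and (218,190) and the bar centre at (174,247). In the top view the arm hides the key. Alignment looks right, so I descend.

send_rows:
  grip: [1,1,1,1,1]
  xyz:
    - [0,0,-0.02]
    - [0,0,-0.045]
    - [0,0,-0.065]
    - [0,0,-0.066]
    - [0,0,-0.066]
  yaw: [0,0,0,0,0]

```text
time_s: 1.78
ee_pos: [516.1, 250.6, 89.7]
ee_rot: [180.0, 0.0, -170.6]
force: [-0.6, -0.7, 1.2]
gripper_width: 91.4
gripper_force: 0.0
```

Run:
```python
from h import *
f=grab("scene");save(f,"s2.png",(170,120,290,250),4.5)
print(env.state()["ee_pos"],proj(f,env.state()["ee_pos"]))
```

```text
[516.90464065 250.94090457  90.62219715] (np.float64(220.98518355920018), np.float64(203.69392544748956))
```

View pics/s2.png

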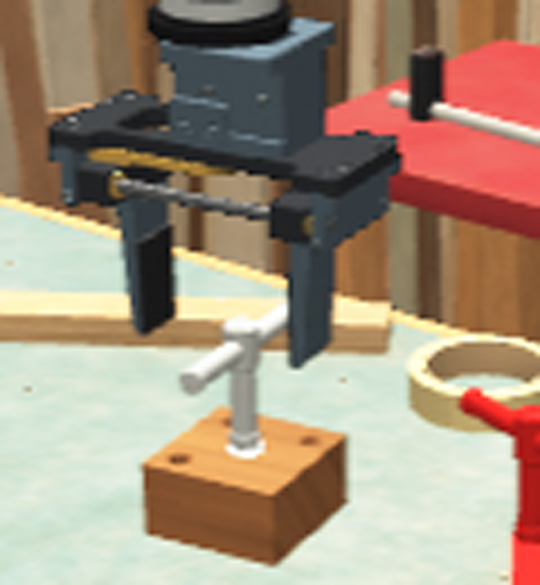

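Picture: the fingertips are at (150,333) and (305,365), only about level with the bar at (242,345). They look higher than the TCP reading says, so I'll check numerically.

Run:
```python
from h import *
f=grab("scene");s=env.state();p=s["ee_pos"];print(p,s["force"],s["qvel"].round(2))
a=np.radians(9.5);x=np.array([np.cos(a),np.sin(a),0]);y=np.array([-np.sin(a),np.cos(a),0])
c=lambda q:np.round((np.array(proj(f,q))-[170,120])*4.5)
for z in(0,10,20):
  print(z,[c(p+np.array([0,0,z])+i*y+j*x) for i in(46,-46,-59) for j in(-16,16)])
for z in(109,100,123.5):print("bar",z,c([518.5,247.5,z]),c([517,251,z]))
```

```text
[517.26768484 250.98914398  91.0420402 ] [-0.61766005  0.08015068  0.69087918] [-0.19 -0.47 -0.12  0.01 -0.33 -0.15]
0 [array([145., 371.]), array([175., 350.]), array([287., 403.]), array([315., 381.]), array([308., 407.]), array([336., 385.])]
10 [array([144., 355.]), array([174., 334.]), array([287., 386.]), array([315., 364.]), array([307., 391.]), array([336., 369.])]
20 [array([143., 338.]), array([174., 318.]), array([286., 369.]), array([315., 348.]), array([307., 374.]), array([335., 352.])]
bar 109 [235. 347.] [228. 347.]
bar 100 [235. 362.] [229. 361.]
bar 123.5 [234. 323.] [227. 323.]
```

The fingers render about 20 mm higher than the reading, and the key sits about 5 mm further to -y. I'll shift and go lower, which is safe under either reading, then check with a nudge.

send_rows:
  grip: [1,1,1,1]
  xyz:
    - [0.0,-0.002,-0.008]
    - [0.001,-0.004,-0.016]
    - [0.001,-0.004,-0.016]
    - [0.001,-0.004,-0.016]
  yaw: [0,0,0,0]

```text
time_s: 2.22
ee_pos: [516.6, 245.7, 72.4]
ee_rot: [-180.0, -0.1, -170.7]
force: [0.5, 0.2, 0.4]
gripper_width: 91.6
gripper_force: 0.0
```

Run:
```python
from h import *
f=grab("scene");save(f,"s3.png",(170,120,290,250),4.5)
s=env.state();print(s["ee_pos"],s["force"],env.grasp_offset)
```

```text
[516.83840698 245.87497477  72.6735216 ] [-0.03326615  0.32126104 -0.28258397] 18.8
```

View pics/s3.png

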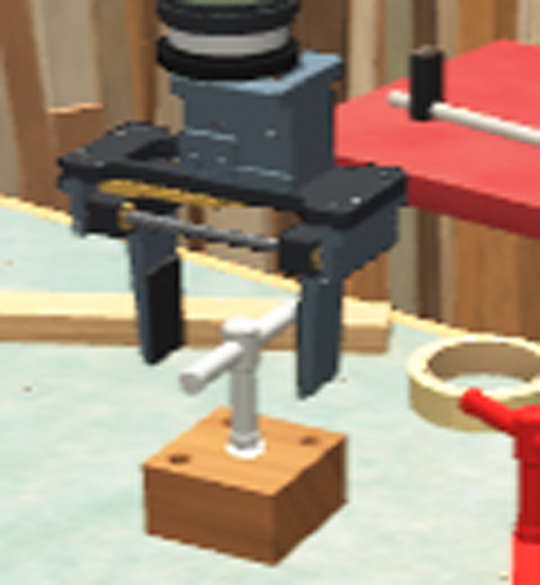

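Fingertips now average about (243,371), with the bar centre at (242,345), so they straddle it about 16 mm below the bar, as wanted. I close.

send_rows:
  grip: [-0.2,-0.4,-0.5,-0.6,-0.7,-0.8,-1,-1]
  xyz:
    - [0,0,0]
    - [0,0,0]
    - [0,0,0]
    - [0,0,0]
    - [0,0,0]
    - [0,0,0]
    - [0,0,0]
    - [0,0,0]
  yaw: [0,0,0,0,0,0,0,0]
  grip_force: 15

```text
time_s: 2.93
ee_pos: [516.9, 246.0, 72.8]
ee_rot: [180.0, 0.0, -170.7]
force: [0.1, -0.9, 0.5]
gripper_width: 41.3
gripper_force: 0.0
```

send_rows:
  grip: [-1,-1,-1,-1,-1]
  xyz:
    - [0,0,0]
    - [0,0,0]
    - [0,0,0]
    - [0,0,0]
    - [0,0,0]
  yaw: [0,0,0,0,0]

```text
time_s: 3.35
ee_pos: [516.9, 246.1, 72.8]
ee_rot: [180.0, 0.0, -170.7]
force: [-0.1, -0.0, -0.9]
gripper_width: 20.6
gripper_force: 15.0
```

The fingers have closed on the boss at 20.6 mm. I grip harder and lift.

send_rows:
  grip: [-1,-1,-1,-1,-1,-1,-1,-1]
  xyz:
    - [0,0,0]
    - [0,0,0]
    - [0,0,0]
    - [0,0,0.01]
    - [0,0,0.02]
    - [0,0,0.03]
    - [0,0,0.045]
    - [0,0,0.06]
  yaw: [0,0,0,0,0,0,0,0]
  grip_force: 55

```text
time_s: 4.02
ee_pos: [516.6, 245.7, 134.0]
ee_rot: [-180.0, -0.0, -170.7]
force: [1.1, 0.1, -3.0]
gripper_width: 19.9
gripper_force: 55.0
```

Run:
```python
from h import *
f=grab("scene");save(f,"s4.png",(170,120,290,250),4.5)
s=env.state();print(s["ee_pos"],s["force"],s["torque"],s["gripper_width"])
```

```text
[518.64431482 246.70255333 137.52952044] [ 1.05054104  0.49183786 -0.33038925] [ 0.07616734 -0.0712826   0.00183152] 19.59540522868005
```

View pics/s4.png

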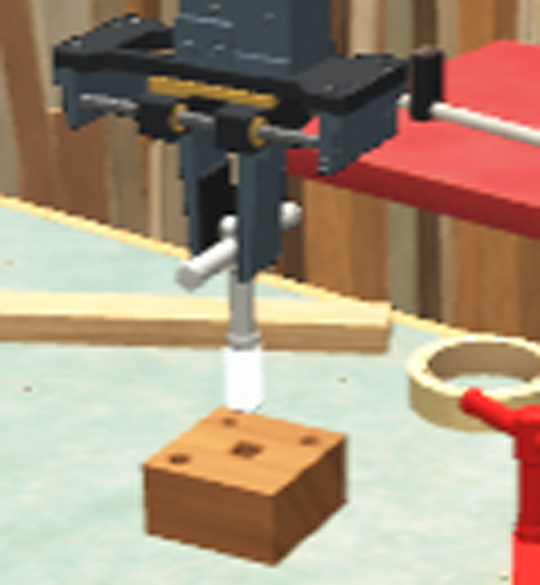

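The key is out and upright, with its tip at (243,408) and the bar gripped at the boss. I carry it high to the carousel, turning -32° so it lines up with the recess.

send_rows:
  grip: [-1,-1,-1,-1,-1,-1,-1,-1]
  xyz:
    - [0,0,0.03]
    - [0,0,0.06]
    - [0.005,-0.02,0.09]
    - [0.01,-0.05,0.09]
    - [0.015,-0.08,0.09]
    - [0.018,-0.11,0.09]
    - [0.021,-0.14,0.09]
    - [0.024,-0.17,0.09]
  yaw: [0,0,0,-4,-8,-12,-16,-20]

```text
time_s: 4.73
ee_pos: [540.5, 74.5, 223.2]
ee_rot: [-180.0, 0.0, 169.2]
force: [-0.3, -0.3, -2.0]
gripper_width: 19.4
gripper_force: 55.0
```

send_rows:
  grip: [-1,-1,-1,-1,-1,-1,-1,-1]
  xyz:
    - [0.004,-0.03,0]
    - [0.007,-0.06,0]
    - [0.01,-0.09,0]
    - [0.013,-0.12,0]
    - [0.016,-0.15,0]
    - [0.018,-0.18,0]
    - [0.02,-0.21,0]
    - [0.02,-0.235,0]
  yaw: [-4,-8,-12,-12,-12,-12,-12,-12]

```text
time_s: 5.4
ee_pos: [560.7, -161.2, 223.0]
ee_rot: [-180.0, 0.0, 157.3]
force: [-0.4, -0.1, -2.9]
gripper_width: 19.8
gripper_force: 55.0
```

send_rows:
  grip: [-1,-1,-1,-1,-1]
  xyz:
    - [0,-0.015,0]
    - [0,-0.024,0]
    - [0,-0.024,0]
    - [0,-0.024,0]
    - [0,-0.024,0]
  yaw: [0,0,0,0,0]

```text
time_s: 5.82
ee_pos: [560.8, -181.6, 222.8]
ee_rot: [179.9, -0.0, 157.4]
force: [-0.8, 0.5, -3.2]
gripper_width: 19.8
gripper_force: 55.0
```

Run:
```python
from h import *
f=grab("scene");save(f,"s5.png",(310,90,450,290),3);g=grab("top")
import cv2
save(g,"t.png",(300,100,410,240),4);A=cv2.imread("pics/s5.png");B=cv2.imread("pics/t.png");B=cv2.copyMakeBorder(B,0,A.shape[0]-B.shape[0],0,0,0)[:600]
A=np.hstack([A,B])
if A.shape[1]>800:A=A[:,:800]
cv2.imwrite("pics/s5.png",A)
s=env.state();print(s["ee_pos"],s["ee_rot"],s["force"],s["torque"],s["gripper_width"],s["qpos"].round(1))
```

```text
[ 560.92873477 -181.60505405  222.92031544] [ 1.79968407e+02 -7.12921163e-03  1.57434719e+02] [-0.37388522  0.13542772 -2.88268316] [ 0.0017433  -0.01799181  0.01437003] 19.447726377559068 [-19.1  18.6  84.4   0.   77.  -86.5]
```

View pics/s5.png

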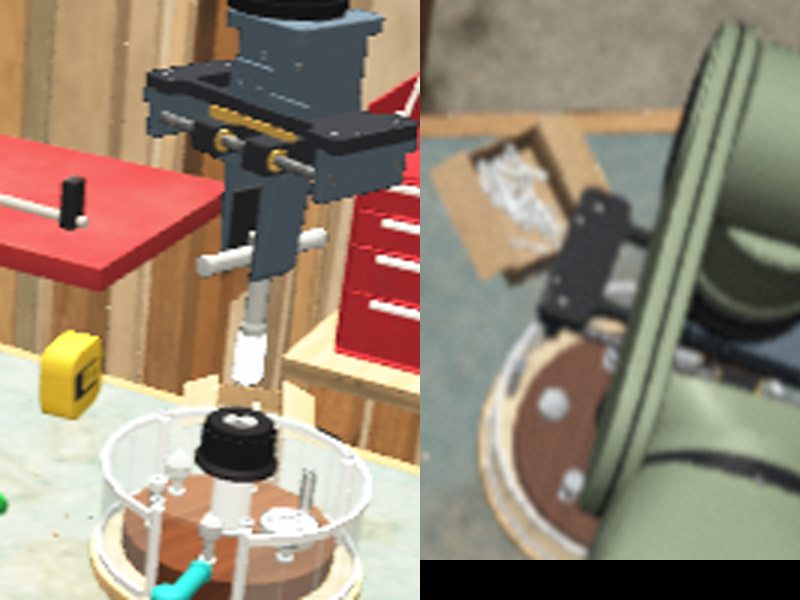

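Scene: key tip bottom at about (249,381), bar centre at (264,251), and recess centre at about (238,420). I check the tilt and offset by projection.

Run:
```python
from h import *
f=grab("scene");s=env.state();p=s["ee_pos"]
c=lambda q:np.round((np.array(proj(f,q))-[310,90])*3,1)
inv=lambda x,y:(310+x/3-.3,90+y/3-.3)
for q in([561,-182]),([564,-182]),([564,-186]):
  print(q,"tip",c([*q,159]),"bar",c([*q,259]),"recess",c([*q,130]))
im=f["frame"];h=cv2.cvtColor(im,cv2.COLOR_RGB2HSV)
sub=cv2.resize(im[90:290,310:450],None,fx=3,fy=3,interpolation=cv2.INTER_CUBIC);v=sub.min(2)
m=(v>200).astype(np.uint8)
n,l,st,ce=cv2.connectedComponentsWithStats(m)
for i in range(1,n):
  if st[i,4]>60:print(st[i],ce[i])
k=(sub.max(2)<55).astype(np.uint8);k[:400]=0
cc=max(cv2.findContours(k,0,2)[0],key=cv2.contourArea);print("knob",cv2.boundingRect(cc))
print("knob pred at 564,-182: top edges",c([564-24.5*.525,-182+24.5*.85,130]),c([564+24.5*.525,-182-24.5*.85,130]))
```

```text
[561, -182] tip [240.3 385.1] bar [255.8 252.9] recess [236.  421.6]
[564, -182] tip [242.  383.6] bar [257.6 251.6] recess [237.8 420. ]
[564, -186] tip [247.3 385.1] bar [263.1 252.9] recess [243.  421.5]
[397  79  23  37 137] [410.62773723 100.33576642]
[392 186  28   7 124] [407.08870968 188.82258065]
[  0 195  59  20 307] [ 28.44625407 204.26058632]
[383 220  37  13 237] [401.41772152 225.76371308]
[300 228  25  14 216] [312.         234.17592593]
[202 246  52  18 368] [228.61684783 254.35054348]
[377 256  43  15 275] [398.34181818 262.49090909]
[371 301  49  18 315] [395.19365079 308.95873016]
[287 323  44  36 435] [309.85057471 340.87356322]
[ 231  332   36   54 1431] [248.60097834 358.47169811]
[303 344  62  30 692] [335.78468208 360.97543353]
[    0   353   217   247 30501] [ 79.5067047  480.14432314]
[360 365  49  18 419] [381.12410501 373.80668258]
[404 376  16  16 149] [414.03355705 384.43624161]
[  201   383   219   217 18367] [337.23999564 511.52164208]
[225 415  32  10 156] [241.22435897 419.45512821]
[168 486  17   9  96] [175.84375    490.41666667]
[277 554  16   7  66] [283.84848485 557.60606061]
knob (196, 412, 80, 69)
knob pred at 564,-182: top edges [203.3 418.7] [272.3 421.3]
```

The residual is only 0–3 mm in the view plane, within the bevel's capture range. I shift (-0.8, +1.2) and descend in small steps, watching the force.

send_rows:
  grip: [-1,-1,-1,-1,-1,-1]
  xyz:
    - [-0.001,0.001,-0.01]
    - [-0.001,0.001,-0.02]
    - [-0.001,0.001,-0.026]
    - [-0.001,0.001,-0.03]
    - [-0.001,0.001,-0.033]
    - [-0.001,0.001,-0.033]
  yaw: [0,0,0,0,0,0]

```text
time_s: 6.47
ee_pos: [559.4, -181.8, 188.7]
ee_rot: [-180.0, -0.1, 157.3]
force: [-0.9, -0.8, -3.1]
gripper_width: 19.2
gripper_force: 55.0
```

send_rows:
  grip: [-1,-1,-1,-1]
  xyz:
    - [0,0,-0.004]
    - [0,0,-0.008]
    - [0,0,-0.01]
    - [0,0,-0.01]
  yaw: [0,0,0,0]

```text
time_s: 6.8
ee_pos: [559.6, -181.9, 179.2]
ee_rot: [180.0, -0.0, 157.3]
force: [-0.5, -0.2, -3.4]
gripper_width: 19.6
gripper_force: 55.0
```

send_rows:
  grip: [-1,-1,-1,-1,-1,-1]
  xyz:
    - [0,0,-0.004]
    - [0,0,-0.008]
    - [0,0,-0.01]
    - [0,0,-0.011]
    - [0,0,-0.012]
    - [0,0,-0.012]
  yaw: [0,0,0,0,0,0]

```text
time_s: 7.3
ee_pos: [559.9, -182.0, 167.9]
ee_rot: [180.0, 0.0, 157.3]
force: [-1.0, -0.2, -3.3]
gripper_width: 19.7
gripper_force: 55.0
```

send_rows:
  grip: [-1,-1,-1,-1,-1]
  xyz:
    - [0,0,-0.001]
    - [0,0,-0.002]
    - [0,0,-0.003]
    - [0,0,-0.004]
    - [0,0,-0.004]
  yaw: [0,0,0,0,0]

```text
time_s: 7.72
ee_pos: [561.4, -182.5, 167.6]
ee_rot: [180.0, 0.3, 157.3]
force: [-2.1, 0.6, 13.0]
gripper_width: 19.3
gripper_force: 55.0
```

Run:
```python
from h import *
f=grab("scene");save(f,"s6.png",(310,90,450,290),3)
s=env.state();print(s["ee_pos"],s["ee_rot"],s["force"],s["torque"])
```

```text
[ 561.34513471 -182.54770512  167.54343642] [179.97674556   0.33970254 157.34380521] [-1.4422011   0.24048928 13.32359063] [ 0.28922798  0.50533358 -0.03322849]
```

View pics/s6.png

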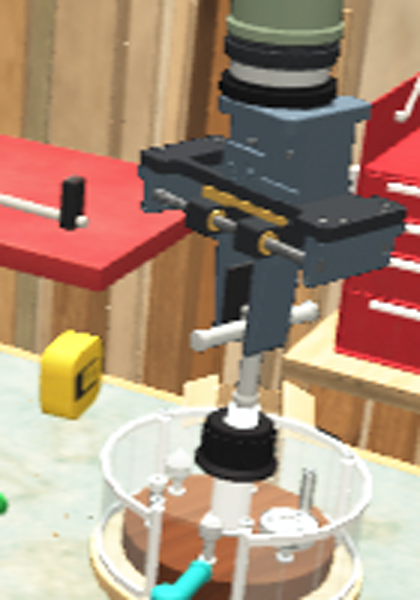

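The key bottomed at exactly the predicted depth (reading 167.6), and the picture shows its square sunk in the knob, with the wide cutter at (290,522). Now I turn clockwise in steps.

send_rows:
  grip: [-1,-1,-1,-1,-1,-1,-1,-1]
  xyz:
    - [0,0,0]
    - [0,0,0]
    - [0,0,0]
    - [0,0,0]
    - [0,0,0]
    - [0,0,0]
    - [0,0,0]
    - [0,0,0]
  yaw: [-4,-8,-12,-16,-20,-24,-28,-30]
  grip_force: 60

```text
time_s: 8.43
ee_pos: [561.8, -181.3, 167.6]
ee_rot: [179.7, 0.2, 127.2]
force: [-0.5, 4.6, 12.4]
gripper_width: 19.5
gripper_force: 60.0
```

send_rows:
  grip: [-1,-1,-1,-1,-1,-1,-1,-1]
  xyz:
    - [0,0.0005,0]
    - [0,0.001,0]
    - [0,0.001,0]
    - [0,0.001,0]
    - [0,0.001,0]
    - [0,0.001,0]
    - [0,0.001,0]
    - [0,0.001,0]
  yaw: [-4,-8,-12,-16,-20,-24,-28,-28]

```text
time_s: 9.1
ee_pos: [562.7, -179.9, 167.6]
ee_rot: [179.5, 0.0, 99.2]
force: [0.5, 5.4, 12.3]
gripper_width: 20.0
gripper_force: 60.0
```

Run:
```python
from h import *
f=grab("scene");save(f,"s7.png",(310,170,450,290),5)
s=env.state();print(s["ee_pos"],s["ee_rot"],s["force"],s["torque"])
c=lambda q:np.round((np.array(proj(f,q))-[310,170])*5,1)
for a in(180,184,188,192,200):
  r=np.radians(a);print(a,c([563.5+56*np.cos(r),-182+56*np.sin(r),75]),c([563.5+56*np.cos(r),-182+56*np.sin(r),68]))
```

```text
[ 562.75516824 -179.92250334  167.5869883 ] [1.79499970e+02 2.89702843e-02 9.93194958e+01] [ 0.83282545  5.09064946 11.63644945] [ 1.03604399 -0.19293486  0.16575422]
180 [327.1 465.7] [325.6 480. ]
184 [335.7 468.5] [334.2 482.7]
188 [344.6 470.9] [343.  485.1]
192 [353.7 473. ] [352.1 487.3]
200 [372.4 476.4] [370.7 490.7]
```

View pics/s7.png

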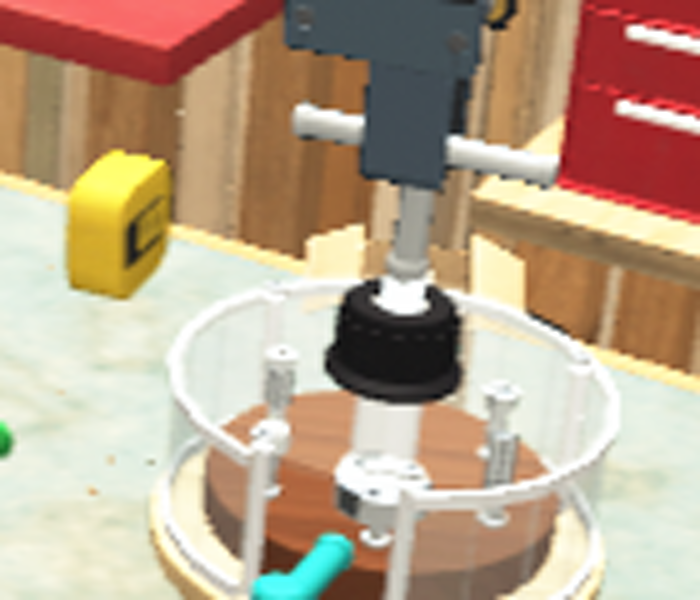

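The wide cutter's top centre is at about (380,475), at an angle near 203°. The gap posts' tops are at about (258,450) and (405,492). I fit the gap direction.

Run:
```python
from h import *
import pickle
f=grab("scene");t=pickle.load(open("top.pkl","rb"))
c=lambda q:np.round((np.array(proj(f,q))-[310,170])*5,0).tolist()
P=lambda a,r,z:[563.5+r*np.cos(np.radians(a)),-182+r*np.sin(np.radians(a)),z]
for g in(180,184,188,192):
  print(g,[(c(P(g+d,91,94)),c(P(g+d,91,40))) for d in(-21.5,21.5)])
for a in (196,200,204,208): print(a,c(P(a,56,75)))
print("ring",[c(P(a,92,95)) for a in(20,110,290)],"base",[c(P(a,100,12)) for a in(110,290)])
# top: gap posts in the montage crop B
b=lambda q:np.round([(proj(t,q)[0]-310+.35)*3.333+280,(proj(t,q)[1]-165+.35)*3.333],0).tolist()
for g in(180,184,188,192):print(g,[b(P(g+d,91,94)) for d in(-21.5,21.5)],[b(P(g+d,91,14)) for d in(-21.5,21.5)])
A=f["frame"][215:300,340:440];save(f,"s8.png",(340,215,410,300),5)
B=cv2.resize(t["frame"][205:255,320:390,::-1],None,fx=6,fy=6,interpolation=cv2.INTER_CUBIC);A=cv2.imread("pics/s8.png")
B=cv2.copyMakeBorder(B,0,A.shape[0]-B.shape[0],0,0,0);cv2.imwrite("pics/s8.png",np.hstack([A,B]))
```

```text
180 [([228.0, 431.0], [219.0, 541.0]), ([376.0, 481.0], [363.0, 593.0])]
184 [([239.0, 437.0], [229.0, 547.0]), ([392.0, 482.0], [378.0, 594.0])]
188 [([250.0, 444.0], [240.0, 554.0]), ([408.0, 484.0], [394.0, 596.0])]
192 [([262.0, 449.0], [252.0, 560.0]), ([424.0, 484.0], [410.0, 596.0])]
196 [363.0, 475.0]
200 [372.0, 476.0]
204 [382.0, 478.0]
208 [391.0, 478.0]
ring [[402.0, 279.0], [177.0, 344.0], [606.0, 401.0]] base [[147.0, 501.0], [598.0, 568.0]]
180 [[394.0, 241.0], [481.0, 239.0]] [[381.0, 258.0], [463.0, 256.0]]
184 [[402.0, 244.0], [488.0, 236.0]] [[389.0, 261.0], [470.0, 253.0]]
188 [[410.0, 246.0], [495.0, 232.0]] [[396.0, 262.0], [476.0, 250.0]]
192 [[418.0, 247.0], [502.0, 228.0]] [[404.0, 264.0], [483.0, 245.0]]
```

View pics/s8.png

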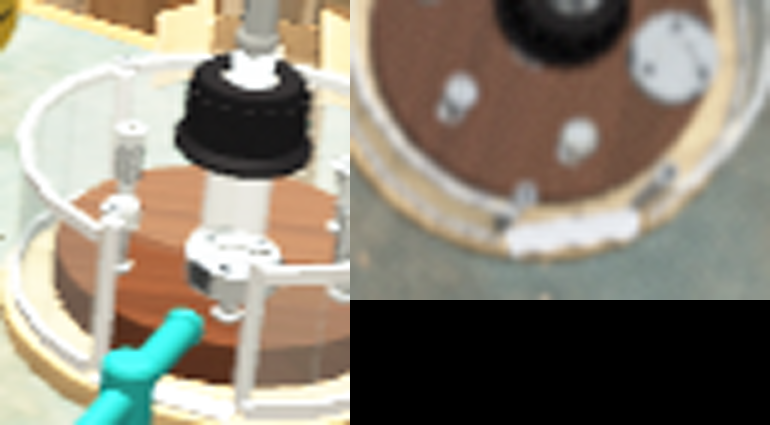

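In both views the gap direction comes out at about 187°, so about 15–16° more clockwise is needed.

send_rows:
  grip: [-1,-1,-1,-1,-1,-1,-1]
  xyz:
    - [0,0.0005,0]
    - [0,0.001,0]
    - [0,0.001,0]
    - [0,0.001,0]
    - [0,0.001,0]
    - [0,0.001,0]
    - [0,0.001,0]
  yaw: [-4,-8,-12,-15.5,-15.5,-15.5,-15.5]

```text
time_s: 9.78
ee_pos: [563.3, -179.3, 167.6]
ee_rot: [179.4, -0.1, 83.9]
force: [2.9, 3.6, 10.8]
gripper_width: 19.6
gripper_force: 60.0
```

Run:
```python
from h import *
f=grab("scene");save(f,"s9.png",(340,215,410,300),7)
s=env.state();print(s["ee_pos"],s["ee_rot"],s["force"],s["torque"],s["qvel"].round(2))
c=lambda q:np.round((np.array(proj(f,q))-[340,215])*7,0).tolist()
P=lambda a,r,z:[563.5+r*np.cos(np.radians(a)),-182+r*np.sin(np.radians(a)),z]
for g in(184,186,188,190,192):
  print(g,"cutter top",c(P(g,56,75)),"posts",[(c(P(g+d,91,94)),c(P(g+d,91,15))) for d in(-21.5,21.5)])
```

```text
[ 563.34555811 -179.34569409  167.60483268] [ 1.79430600e+02 -6.03987603e-02  8.38544306e+01] [ 1.35365339  3.61057052 10.24216818] [ 0.81912597 -0.41323885  0.16834912] [ 0.04  0.1   0.01  0.    0.02 -0.04]
184 cutter top [260.0, 341.0] posts [([124.0, 297.0], [104.0, 521.0]), ([339.0, 360.0], [311.0, 588.0])]
186 cutter top [266.0, 343.0] posts [([132.0, 302.0], [112.0, 525.0]), ([350.0, 361.0], [322.0, 589.0])]
188 cutter top [272.0, 344.0] posts [([140.0, 306.0], [120.0, 530.0]), ([361.0, 362.0], [333.0, 589.0])]
190 cutter top [279.0, 346.0] posts [([149.0, 310.0], [128.0, 534.0]), ([372.0, 363.0], [344.0, 590.0])]
192 cutter top [285.0, 347.0] posts [([157.0, 314.0], [136.0, 539.0]), ([383.0, 363.0], [355.0, 590.0])]
```

View pics/s9.png

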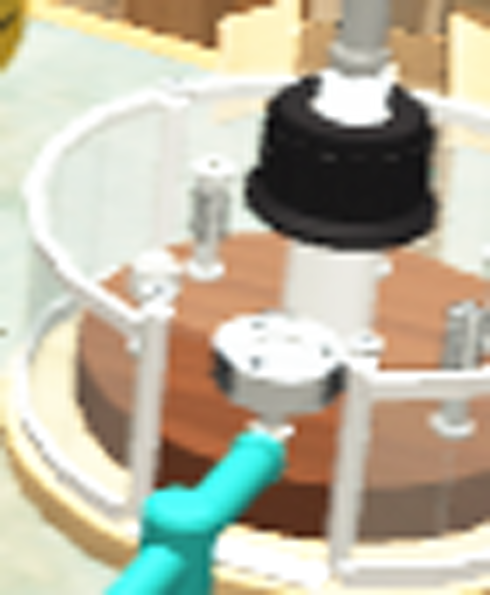

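The cutter's top is centred at (278,347), an angle of about 190°. The posts at (150,315) and (358,375) put the gap centre at about 188–190°, so it stands mid-gap. I trim 1° and then check for stillness.

send_rows:
  grip: [-1,-1,-1,-1]
  xyz:
    - [0,0,0]
    - [0,0,0]
    - [0,0,0]
    - [0,0,0]
  yaw: [-1,-1,-1,-1]

```text
time_s: 10.17
ee_pos: [563.4, -179.3, 167.6]
ee_rot: [179.4, -0.1, 82.9]
force: [2.1, 4.0, 10.7]
gripper_width: 19.5
gripper_force: 60.0
```

Run:
```python
from h import *
a=grab("scene")["frame"]
for i in range(24): b=grab("scene")["frame"]
d=cv2.absdiff(a,b)[215:300,330:440];print(d.max(),(d.max(2)>25).sum())
s=env.state();print(s["time_s"],s["ee_pos"],s["ee_rot"],s["force"],s["torque"],s["gripper_width"],s["gripper_force"])
```

```text
3 0
11.4167 [ 563.36791799 -179.35224676  167.57950365] [ 1.79431781e+02 -7.18786857e-02  8.28540001e+01] [ 1.87362547  4.30295667 10.53831141] [ 0.83565751 -0.42559186  0.13753976] 19.634693870046316 60.00368353910744
```

Nothing moved over 1.2 s, and the key is still seated under a steady, gentle push. I hand the job in.

```bash
python3 -c "
from workcell import env
print(env.job_done())"
```

```text
the job is handed in; nothing more can be done
None
```

The job is handed in: the key is fully seated and still gripped, the drum is still, and the wide cutter stands in the middle of the gap to within about 3° by the camera views; the tape measure, masking tape and screwdriver were never touched.

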